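Line up the press tools by height on the setting board

ROBOT

A 6-joint arm with a two-finger parallel gripper is mounted at the origin on a cart in front of the work surface, level with it; the furniture and walls round the work are solid. World frame = base frame: x ahead of the robot, y to its left, z up, the work surface at z = 0. Lengths are in mm, angles in rad, forces in N, time in s.
With the tool pointing down it reaches from about 350 to 775 mm from the base axis. Payload 7.3 kg.
Tool frame: the origin (TCP) lies at the very end of the fingers, on their centre line; the grasp point (between the pads) lies behind it (bot.grip_point_offset is the z of the grasp point in the tool frame, in mm); z points along the fingers, y is the line along which they close (so a half turn about z gives the same grasp; the last joint's range is limited). The gripper opens to 92 mm and grips with 3 to 60 N. Pads are 19 mm wide; open, the fingers measure 130 mm over their backs; the gripper's body (75 mm by 190 mm) begins 47 mm behind the grasp point.
Start: joints at [-1.246, 0.342, 1.524, -0, 1.275, -0.146], TCP at [238.164, -467.892, 226.741] pointing down, gripper open.
Joint ranges: [-2.53, 2.53], [-0.77, 2.02], [0.04, 2.7], [-1, 4.14], [0.28, 2.66], [-3.11, 3.11]. Speed limits (rad/s): [2.57, 2.57, 3.14, 3.14, 3.14, 3.14].

INTERFACE

Orientations are given as [roll, pitch, yaw] about the fixed x, y, z axes, in that order (R = Rz(yaw) Ry(pitch) Rx(roll)).
In Python, from plant import bot gives the robot as it stands. The module is installed in compiled form; this text tells all that it offers.
- The arm moves only by the shell command python3 -m crank 'ROWS'. ROWS is JSON, a list that holds one entry, the list of rows, each a list of 5 numbers: the opening, from 0 (shut) to 1 (fully open), then the shift along the tool's x, y, z in cm, then the turn about the tool's z in degrees. In form: [[[claw, x, y, z, turn], ...]]. A call has exactly 10 rows; each row is the pose to reach, as a shift and turn from the pose commanded when the call began, along the tool's axes at that moment; what a row does not reach only later rows make up. A row lasts 1/10 s, in which the tool goes at most 50 mm and 8.59 degrees, less where a joint would pass 70% of its speed; a pose out of reach is approached as far as the arm can. A call with a gripper value outside its range is refused whole. The fingers move at their own pace and stop on an object; the grip force is fixed at half the most. Time passes only in rows, so rows that repeat a pose let the fingers close, or fill a call up. It gives the time, the measured TCP pose, the force, the opening and the grip force at its end, in the units of the state.
- bot.get_obs(): the state, without advancing time (a new reading comes with each control period).
- bot.capture(name): name is "scene" or "top"; returns (picture, depth): 420x560x3 uint8, red, green, blue; 420x560 float32, mm along the optical axis (not along the pixel's ray), 0 where there is no reading.
- bot.calibration(name): a dict with "vertical_fov" (degrees; the focal length in pixels is half the picture's height over the tangent of half this angle, whatever the lens; pixels are square), "cx", "cy" (the principal point, pixels), "D" ([k1, k2, p1, p2, k3] as OpenCV has them; the pictures are not rectified), "rvec" (rotation vector, rad) and "tvec" (3), from world to camera coordinates, as OpenCV has them. Camera axes: x right, y down, z forward; pixel columns grow to the right and rows downward; lengths in mm; the calibration is good to about 2 mm. A picture is of the moment at which its call begins. calibration takes no time and is no camera call.
- bot.close_job(): hands the job in; it is judged then, once.
The state is a dict: "time": time; "joint_positions": joint angles; "dq": joint speeds; "tau": joint torques, N m; "tool_pos": TCP position; "tcp_rot": TCP orientation; "contact_force": force on the tool from outside, world axes, zero at the start; "moment": the same for the moment, N m; "grip_width": finger opening in mm; "finger_force": force on a finger pad.
Only numpy, scipy, OpenCV 4.12 (cv2) and the standard library are available. Lean on these libraries where they do the work, as an engineer would, in place of code of your own. Each camera call takes 0.05 s, during which the arm holds its last target. There are 200 camera calls.

TASK

Line up the four press tools (the two die rings, the locating plug and the cone punch) on the wooden setting board by height: the lowest on the pad next to the red post, then rising pad by pad to the tallest on the pad next to the black post. Set each one upright and centred on its own pad, and let go. The two rolls of tape lying among them are not part of the set.

Things in the scene. Friction and masses are not known exactly. Their poses are not given: they have to be found in the camera images.
- die_ring_b: dark grey, nearly black steel ring, 60 mm outside diameter, 16 mm high (the lowest tool), lying flat on the bench; grip across the outside. Origin at the centre of its underside, z up.
- die_ring_a: light grey steel ring, 68 mm outside diameter, 22 mm high (second lowest), lying flat on the bench; grip across the outside. Origin at the centre of its underside, z up.
- die_plug: grey stepped steel plug, 48 mm high (second tallest): foot 55 mm across and 21 mm high, above it a round spigot 35 mm across from 21 to 48 mm, by which it is gripped; up to 0.6 kg. Origin at the centre of its underside, z up.
- cone_spare: reddish brown cone punch, 56 mm high (the tallest): a tapering body, 49 mm across at the foot, 42 mm high, and on it a round stem 20 mm across from 42 to 56 mm, by which it is gripped. Origin at the centre of its underside, z up.
- pad_a: one of four equal pads in a straight row at 90 mm spacing: black rubber disc 82 mm across and 2 mm thick with a thin white circle and centre dot, fixed on the wooden board; origin at the centre of its underside, its upper face 2 mm higher (14 mm above the bench). x is across the row, y along the row. The letter says nothing about the order.
- pad_b: one of four equal pads in a straight row at 90 mm spacing: black rubber disc 82 mm across and 2 mm thick with a thin white circle and centre dot, fixed on the wooden board; origin at the centre of its underside, its upper face 2 mm higher (14 mm above the bench). x is across the row, y along the row. The letter says nothing about the order.
- pad_c: one of four equal pads in a straight row at 90 mm spacing: black rubber disc 82 mm across and 2 mm thick with a thin white circle and centre dot, fixed on the wooden board; origin at the centre of its underside, its upper face 2 mm higher (14 mm above the bench). x is across the row, y along the row. The letter says nothing about the order.
- pad_d: one of four equal pads in a straight row at 90 mm spacing: black rubber disc 82 mm across and 2 mm thick with a thin white circle and centre dot, fixed on the wooden board; origin at the centre of its underside, its upper face 2 mm higher (14 mm above the bench). x is across the row, y along the row. The letter says nothing about the order.
- red_post: small round red plastic post, 24 mm across and 28 mm high, fixed at one end of the board, in line with the row, 57 mm beyond the centre of the end pad; either end. Origin at the centre of its foot, 12 mm above the bench. The board is pale plywood, 100 mm wide, 420 mm long, 12 mm thick, fixed to the bench, its long side roughly along world y, turned by up to 0.12 rad.
- black_post: the same post in black plastic, at the other end of the board. Origin at the centre of its foot, 12 mm above the bench. Bystanders: two loose rolls of tape, yellow (62 mm across, 16 mm high) and blue (68 mm across, 18 mm high), lie among the tools.
Mind the look-alikes: they are no part of the job. Leave any purple look-alike of the die_plug alone. What is shaped like the cone_spare but yellow is not meant.

How it is judged:
By the outcome, as a careful person would: the job done as asked, in the order asked, and still so for the second after the job is handed in, with the robot touching nothing.
It also fails if it takes over 90 s, if anything falls off the work surface, if the arm or the gripper's body presses on something with over 40 N, if the wrist force passes 120 N, or if a joint passes its speed limit or range.

## Working session

There is one attempt and no reset: what is moved stays moved. The work goes in short steps, Python scripts to look and compute and a shell command to move; the robot and the scene stay as the last step left them, time stands still between calls to the robot, and variables do not carry over. Pictures are saved under pics/ and viewed, at most 14 in all, crops included, and the job is handed in when it is done.

```bash
mkdir -p pics
cat > h.py <<'E'
import numpy as np, cv2
from plant import bot
def cam(n):
    c=bot.calibration(n); f=210/np.tan(np.radians(c["vertical_fov"])/2)
    K=np.array([[f,0,c["cx"]],[0,f,c["cy"]],[0,0,1]]); R=cv2.Rodrigues(np.array(c["rvec"],float))[0]
    return K,np.array(c["D"],float),R,np.array(c["tvec"],float).reshape(3)
def rays(n,uv):
    K,D,R,t=cam(n); p=cv2.undistortPoints(np.array(uv,float).reshape(-1,1,2),K,D).reshape(-1,2)
    return np.c_[p,np.ones(len(p))],R,t
def at_z(n,uv,z):
    d,R,t=rays(n,uv); o=-R.T@t; w=d@R; s=(z-o[2])/w[:,2]; return o+w*s[:,None]
def cloud(n,depth):
    h,w=depth.shape; u,v=np.meshgrid(np.arange(w),np.arange(h))
    d,R,t=rays(n,np.c_[u.ravel(),v.ravel()]); P=(d*depth.reshape(-1,1)-t)@R
    P[depth.ravel()==0]=np.nan; return P.reshape(h,w,3)
def proj(n,P):
    K,D,R,t=cam(n); return cv2.projectPoints(np.array(P,float).reshape(-1,1,3),cv2.Rodrigues(R)[0],t,K,D)[0].reshape(-1,2)
E
python3 - <<'E'
from h import *
for n in("scene","top"):
    p,d=bot.capture(n); cv2.imwrite(f"pics/{n}0.png",p[:,:,::-1]); np.savez(f"{n}0.npz",p=p,d=d)
    K,D,R,t=cam(n); print(n,-R.T@t,K[0,0],D)
o=bot.get_obs(); print({k:np.round(v,3) for k,v in o.items()},bot.grip_point_offset)
E
```

```text
scene [-220.5707461   496.81024678  973.14465842] 535.2062268654987 [0.00503688 0.         0.         0.         0.        ]
top [ 381.04709009   24.20473612 1058.54582903] 413.02907551638356 [0.03348879 0.         0.         0.         0.        ]
{'time': np.float64(0.1), 'joint_positions': array([-1.246,  0.343,  1.525, -0.   ,  1.275, -0.146]), 'dq': array([ 0.001, -0.001, -0.004,  0.   ,  0.   , -0.001]), 'tau': array([ 2.0000e-03, -4.3201e+01, -2.4469e+01,  7.2000e-02,  5.3000e-02,
       -0.0000e+00]), 'tool_pos': array([ 238.027, -467.52 ,  226.13 ]), 'tcp_rot': array([-3.14 , -0.   ,  0.471]), 'contact_force': array([-0.218,  0.637, -0.592]), 'moment': array([-0.013, -0.003,  0.029]), 'finger_force': np.float64(0.0), 'grip_width': np.float64(92.099)} -18.8
```

View pics/scene0.png

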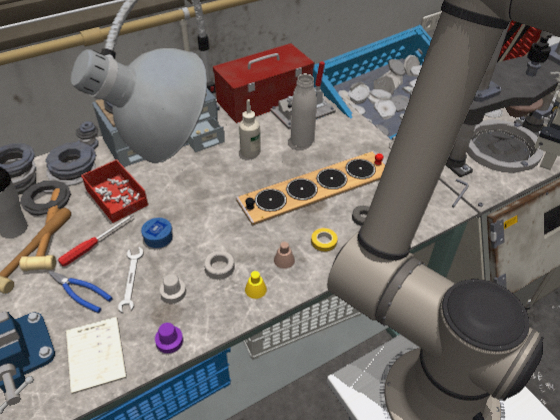

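View pics/top0.png

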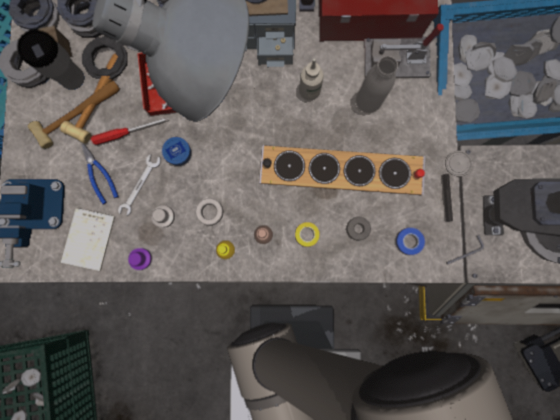

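Top view: image right is −y and up is +x.

- **Plugs:** grey at (162,215) and purple at (140,259). The grey one fits the description.
- **Cones:** brown at (263,234) and yellow at (225,250). The brown one fits.
- **Rings:** light grey at (209,212) is ring_a and dark at (358,229) is ring_b. The yellow (307,234) and blue (410,241) rings are tape, and the blue thing at (176,151) is not a tool.
- **Posts:** red at (420,173), black at (267,163).

I'll confirm these in one enlarged crop while measuring.

Run:
```python
from h import *
z=np.load("top0.npz"); p,d=z["p"],z["d"]; C=cloud("top",d)
cv2.imwrite("pics/crop1.png",cv2.resize(p[140:280,115:435],None,fx=2.5,fy=2.5,interpolation=cv2.INTER_CUBIC)[:,:,::-1])
print("bench z",np.nanmedian(C[255:275,290:420,2]))
def blob(name,u,v,r,lo,hi):
    S=C[v-r:v+r+1,u-r:u+r+1].reshape(-1,3); S=S[(S[:,2]>lo)&(S[:,2]<hi)]
    (c,rad)=cv2.minEnclosingCircle(S[:,:2].astype(np.float32)); m=S[:,:2].mean(0)
    mm=(S[:,:2].min(0)+S[:,:2].max(0))/2
    print(name,len(S),"encl",np.round(c,1),round(rad,1),"mean",m.round(1),"bbox",mm.round(1),"ext",np.ptp(S[:,:2],axis=0).round(0),"z",np.percentile(S[:,2],[10,50,95]).round(1), "dist",round(np.hypot(*m)))
blob("ringA",209,212,17,12,30); blob("ringB",358,229,16,9,25); blob("plugtop",162,215,17,38,60); blob("plugfoot",162,215,17,14,30)
blob("conestem",263,234,14,46,70); blob("cone",263,234,14,10,70)
blob("ytape",307,234,16,9,25);blob("btape",410,241,18,9,25);blob("ycone",225,250,14,10,70);blob("pplug",140,259,15,10,70)
blob("red",420,173,8,28,60); blob("black",267,163,8,28,60)
# pads: dark discs
g=cv2.cvtColor(p,cv2.COLOR_RGB2GRAY); m=(g[140:200,258:430]<75).astype(np.uint8)
n,l,s,c=cv2.connectedComponentsWithStats(m)
for i in range(1,n):
    if s[i,4]>40:
        uv=c[i]+[258,140]; print("pad?",uv.round(1),s[i],at_z("top",[uv],14).round(1))
```

```text
bench z -0.5622916154081142
ringA 391 encl [494.6 220.1] 34.2 mean [494.  219.5] bbox [494.2 219.2] ext [67. 67.] z [18.3 21.2 24.7] dist 541
ringB 384 encl [ 452.7 -158.3] 30.1 mean [ 452.3 -158.5] bbox [ 453.4 -158.7] ext [58. 59.] z [12.6 15.2 18.5] dist 479
plugtop 149 encl [482.2 337.9] 16.7 mean [481.5 336.6] bbox [482.5 337.1] ext [33. 31.] z [44.7 47.7 50.6] dist 588
plugfoot 203 encl [482.3 338. ] 27.6 mean [480.4 332.4] bbox [482.8 337.3] ext [54. 53.] z [15.7 18.6 24. ] dist 584
conestem 54 encl [436.9  82.4] 10.0 mean [436.9  82.7] bbox [436.9  83.2] ext [19. 17.] z [52.9 55.9 58.5] dist 445
cone 235 encl [436.7  82.7] 22.3 mean [435.7  81.8] bbox [436.5  83.3] ext [41. 43.] z [15.7 33.6 57.5] dist 443
ytape 328 encl [437.3 -28.7] 31.0 mean [437.2 -28.6] bbox [436.8 -29.2] ext [61. 61.] z [12.8 15.6 19.3] dist 438
btape 484 encl [ 421.2 -285.7] 34.9 mean [ 421.1 -285.3] bbox [ 421.2 -285.7] ext [67. 68.] z [14.  17.4 20.6] dist 509
ycone 238 encl [399. 179.] 22.2 mean [398.4 176. ] bbox [398.6 179.1] ext [40. 43.] z [14.2 33.8 57.2] dist 436
pplug 424 encl [374.5 393. ] 29.5 mean [374.8 387.6] bbox [373.3 392.5] ext [55. 57.] z [16.  22.7 49.8] dist 539
red 70 encl [ 588.4 -309.9] 10.9 mean [ 587.8 -308.8] bbox [ 588.4 -309.4] ext [20. 21.] z [34.2 38.3 41.8] dist 664
black 66 encl [617.3  71.9] 11.5 mean [616.8  72.1] bbox [617.2  72. ] ext [21. 20.] z [33.5 37.6 41.5] dist 621
pad? [288.9 165.4] [ 18  13  27  26 540] [[613.2  16.2  14. ]]
pad? [323.9 167.8] [ 53  15  27  27 541] [[606.6 -73.6  14. ]]
pad? [266.6 162.9] [ 5 19  8  9 57] [[619.7  73.7  14. ]]
pad? [359.2 170.4] [ 88  18  28  26 552] [[ 599.6 -163.7   14. ]]
pad? [394.8 172.7] [124  20  27  26 550] [[ 593.5 -253.6   14. ]]
```

View pics/crop1.png

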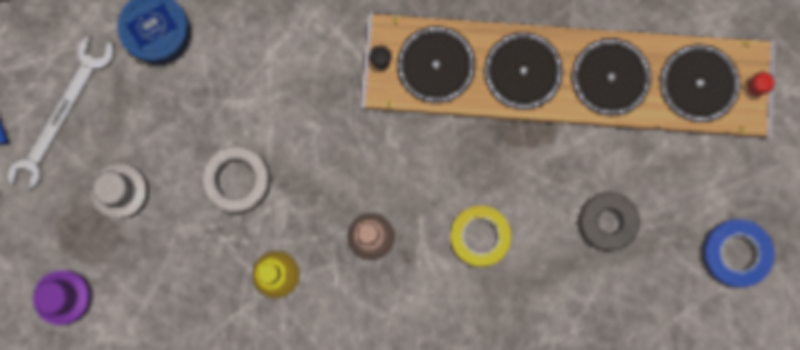

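The crop confirms the identities: brown cone at crop (371,236), grey plug (120,190), light ring (236,180), dark ring (609,221). The black post is at the left end and red at the right. Heights, diameters and the 90 mm pad spacing all match the description.

```bash
cat > go.py <<'E'
import sys
from h import *
T=dict(rb=(452.7,-158.5),ra=(494.3,219.7),pl=(482.4,337.7),co=(436.9,82.8),p1=(613.1,16.1),p2=(606.6,-73.7),p3=(600,-163.6),p4=(593.4,-253.4))
def show(x,y,z,yaw=1.498):
    o=bot.get_obs(); w=o["tcp_rot"][2]; R=cv2.Rodrigues(np.array([0,0,w]))[0]@np.diag([1,-1,-1])
    print("t",round(float(o["time"]),2),"pos",o["tool_pos"].round(1),"rot",o["tcp_rot"].round(3),"shift cm",(R.T@(np.array([x,y,z])-o["tool_pos"])/10).round(2),"turn",round(-np.degrees(yaw-w),1))
if __name__=="__main__":
    a=sys.argv[1]; show(*T[a],float(sys.argv[2]))
E
python3 go.py rb 90
```

```text
t 0.1 pos [ 238.  -467.5  226.1] rot [-3.14  -0.     0.471] shift cm [ 33.15 -17.8   13.61] turn -58.9
```

```bash
python3 -m crank '[[[1,4,-2,2,-8],[1,8,-4,4,-16],[1,12,-6,6,-24],[1,16,-8,8,-32],[1,20,-10,9,-40],[1,24,-12.5,10,-48],[1,28,-15,12,-56],[1,31,-16.5,13,-58.9],[1,33.15,-17.8,13.6,-58.9],[1,33.15,-17.8,13.6,-58.9]]]'; python3 go.py rb 4
```

```text
time: 1.1
tool_pos: [453.3, -156.1, 89.6]
tcp_rot: [-3.14, -0.001, 1.502]
contact_force: [0.2, -1.0, 0.2]
grip_width: 91.7
finger_force: 0.0
t 1.1 pos [ 453.3 -156.1   89.6] rot [-3.140e+00 -1.000e-03  1.502e+00] shift cm [-0.24 -0.04  8.56] turn 0.3
```

```bash
python3 -m crank '[[[1,0,0,2,0],[1,0,0,4,0],[1,0,0,6,0],[1,0,0,7.5,0],[1,0,0,8.5,0],[1,0,0,8.5,0],[0,0,0,8.5,0],[0,0,0,8.5,0],[0,0,0,8.5,0],[0,0,0,8.5,0]]]'; python3 go.py p4 100
```

```text
time: 2.1
tool_pos: [453.2, -159.1, 6.3]
tcp_rot: [3.141, 0.001, 1.499]
contact_force: [-0.5, 0.9, 0.5]
grip_width: 64.3
finger_force: 0.0
t 2.1 pos [ 453.2 -159.1    6.3] rot [3.141e+00 1.000e-03 1.499e+00] shift cm [-8.4  14.67 -9.37] turn 0.0
```

```bash
python3 -m crank '[[[0,0,0,0.1,0],[0,0,0,0.1,0],[0,0,0,0.1,0],[0,0,0,0.1,0],[0,0,0,-1,0],[0,0,0,-3,0],[0,0,0,-6,0],[0,0,0,-9,0],[0,0,0,-9,0],[0,0,0,-9,0]]]'; python3 go.py p4 26
```

```text
time: 3.1
tool_pos: [452.8, -158.8, 95.9]
tcp_rot: [3.141, 0.0, 1.499]
contact_force: [0.0, -0.0, -4.2]
grip_width: 59.0
finger_force: 30.0
t 3.1 pos [ 452.8 -158.8   95.9] rot [3.141 0.    1.499] shift cm [-8.42 14.7   6.99] turn 0.1
```

```bash
python3 -m crank '[[[0,-2,3,0,0],[0,-4,6,0,0],[0,-5.5,9,0,0],[0,-7,12,0,0],[0,-8,14,0,0],[0,-8.4,14.7,1,0],[0,-8.4,14.7,3,0],[0,-8.4,14.7,5,0],[0,-8.4,14.7,6,0],[0,-8.4,14.7,6,0]]]'; python3 go.py p4 19.5
```

```text
time: 4.1
tool_pos: [591.3, -252.0, 32.6]
tcp_rot: [-3.136, -0.003, 1.499]
contact_force: [0.7, -0.2, -3.2]
grip_width: 58.3
finger_force: 30.0
t 4.1 pos [ 591.3 -252.    32.6] rot [-3.136e+00 -3.000e-03  1.499e+00] shift cm [-0.13  0.22  1.31] turn 0.1
```

```bash
python3 -m crank '[[[0,0,0,0,0],[0,0,0,0,0],[0,0,0,0.5,0],[0,0,0,1,0],[0,0,0,1.2,0],[0,0,0,1.2,0],[0,0,0,1.2,0],[0,0,0,1.2,0],[0,0,0,1.2,0],[0,0,0,1.2,0]]]'; python3 go.py p4 19.5
```

```text
time: 5.1
tool_pos: [593.5, -253.3, 23.9]
tcp_rot: [3.141, 0.0, 1.499]
contact_force: [0.0, -0.3, -3.1]
grip_width: 58.9
finger_force: 30.0
t 5.1 pos [ 593.5 -253.3   23.9] rot [3.141 0.    1.499] shift cm [-0.01 -0.01  0.44] turn 0.0
```

```bash
python3 -m crank '[[[0,0,0,0.3,0],[0,0,0,0.45,0],[0,0,0,0.45,0],[0,0,0,0.45,0],[1,0,0,0.45,0],[1,0,0,0.45,0],[1,0,0,0.45,0],[1,0,0,0.45,0],[1,0,0,0.45,0],[1,0,0,-1,0]]]'; python3 go.py ra 100
```

```text
time: 6.1
tool_pos: [592.2, -252.6, 32.2]
tcp_rot: [-3.138, -0.002, 1.499]
contact_force: [-0.3, -0.4, 0.2]
grip_width: 91.8
finger_force: 0.0
t 6.1 pos [ 592.2 -252.6   32.2] rot [-3.138e+00 -2.000e-03  1.499e+00] shift cm [ 46.4  -13.16  -6.78] turn 0.0
```

```bash
python3 -m crank '[[[1,0,0,-4,0],[1,4,-1,-6.6,0],[1,8.8,-2.5,-6.6,0],[1,13.6,-4,-6.6,0],[1,18.4,-5.3,-6.6,0],[1,23.2,-6.7,-6.6,0],[1,28,-8.1,-6.6,0],[1,32.8,-9.5,-6.6,0],[1,37.6,-11,-6.6,0],[1,42.4,-12.2,-6.6,0]]]'; python3 go.py ra 5
python3 - <<'E'
from h import *
p,d=bot.capture("top"); cv2.imwrite("pics/top1.png",cv2.resize(p[140:200,340:440],None,fx=6,fy=6,interpolation=cv2.INTER_CUBIC)[:,:,::-1])
E
```

```text
time: 7.1
tool_pos: [501.8, 180.2, 101.1]
tcp_rot: [3.14, -0.0, 1.499]
contact_force: [1.3, -0.1, -0.4]
grip_width: 91.7
finger_force: 0.0
t 7.1 pos [501.8 180.2 101.1] rot [ 3.14  -0.     1.499] shift cm [ 3.88 -1.03  9.61] turn 0.0
```

View pics/top1.png

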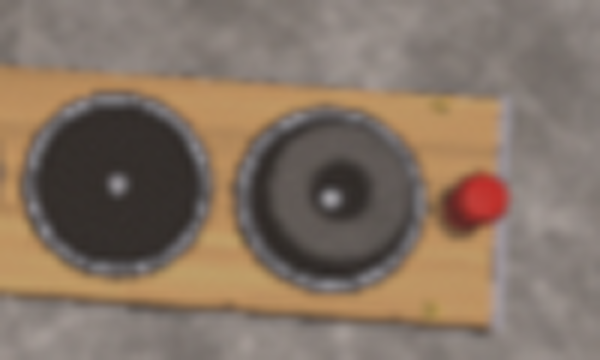

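Ring B's top face is at crop (340,190), and the pad dot is at (331,198). That offset matches the parallax expected from its height, so the ring is centred. Next is ring A.

```bash
python3 -m crank '[[[1,3,-0.8,0,0],[1,4.05,-1.1,0.5,0],[1,4.05,-1.1,2,0],[1,4.05,-1.1,4,0],[1,4.05,-1.1,6,0],[1,4.05,-1.1,8,0],[1,4.05,-1.1,9.3,0],[1,4.05,-1.1,9.3,0],[1,4.05,-1.1,9.3,0],[0,4.05,-1.1,9.3,0]]]'; python3 go.py ra 5
```

```text
time: 8.15
tool_pos: [495.0, 219.6, 7.7]
tcp_rot: [3.14, -0.001, 1.499]
contact_force: [-0.3, -0.5, -0.3]
grip_width: 87.6
finger_force: 0.0
t 8.15 pos [495.  219.6   7.7] rot [ 3.140e+00 -1.000e-03  1.499e+00] shift cm [ 0.01 -0.07  0.27] turn 0.0
```

```bash
python3 -m crank '[[[0,0,0,0,0],[0,0,0,0,0],[0,0,0,0,0],[0,0,0,0,0],[0,0,0,0,0],[0,0,0,0,0],[0,0,0,-1,0],[0,0,0,-4,0],[0,0,0,-8,0],[0,0,0,-9.5,0]]]'; python3 go.py p3 100
```

```text
time: 9.15
tool_pos: [495.4, 219.9, 104.9]
tcp_rot: [3.138, -0.001, 1.499]
contact_force: [1.4, 0.6, -3.9]
grip_width: 66.8
finger_force: 30.0
t 9.15 pos [495.4 219.9 104.9] rot [ 3.138e+00 -1.000e-03  1.499e+00] shift cm [-37.5   13.19   0.49] turn 0.1
```

```bash
python3 -m crank '[[[0,-3,1,0,0],[0,-7,2.5,0,0],[0,-11.5,4,0,0],[0,-16,5.6,0,0],[0,-20.5,7.2,0,0],[0,-25,8.8,0,0],[0,-29.5,10.4,0,0],[0,-34,12,0,0],[0,-36.5,12.85,0,0],[0,-37.5,13.2,0,0]]]'; python3 go.py p3 22
```

```text
time: 10.15
tool_pos: [598.6, -167.0, 101.1]
tcp_rot: [-3.141, 0.0, 1.496]
contact_force: [0.1, 1.0, -4.7]
grip_width: 66.5
finger_force: 30.0
t 10.15 pos [ 598.6 -167.   101.1] rot [-3.141  0.     1.496] shift cm [0.35 0.11 7.91] turn -0.1
```

```bash
python3 -m crank '[[[0,0,0,0,0],[0,0,0,2,0],[0,0,0,4,0],[0,0,0,6,0],[0,0,0,7,0],[0,0,0,7.5,0],[0,0,0,7.5,0],[0,0,0,7.5,0],[0,0,0,7.5,0],[0,0,0,7.5,0]]]'; python3 go.py p3 22
```

```text
time: 11.15
tool_pos: [599.3, -164.2, 27.5]
tcp_rot: [3.14, 0.0, 1.499]
contact_force: [0.1, 0.2, -5.2]
grip_width: 66.7
finger_force: 30.0
t 11.15 pos [ 599.3 -164.2   27.5] rot [3.14  0.    1.499] shift cm [0.06 0.07 0.55] turn 0.0
```

```bash
python3 -m crank '[[[0,0.05,0.05,0.3,0],[0,0.05,0.05,0.5,0],[0,0.05,0.05,0.55,0],[0,0.05,0.05,0.55,0],[1,0.05,0.05,0.55,0],[1,0.05,0.05,0.55,0],[1,0.05,0.05,0.55,0],[1,0.05,0.05,0.55,0],[1,0.05,0.05,0.55,0],[1,0.05,0.05,-2,0]]]'; python3 go.py pl 120
```

```text
time: 12.15
tool_pos: [597.2, -162.7, 43.8]
tcp_rot: [-3.135, -0.002, 1.499]
contact_force: [0.4, -0.4, 0.4]
grip_width: 91.6
finger_force: 0.0
t 12.15 pos [ 597.2 -162.7   43.8] rot [-3.135e+00 -2.000e-03  1.499e+00] shift cm [ 49.08 -15.06  -7.62] turn 0.0
```

```bash
python3 -m crank '[[[1,0,0,-4.5,0],[1,4,-1.2,-7.3,0],[1,8.8,-2.7,-7.3,0],[1,13.5,-4.2,-7.3,0],[1,18.2,-5.7,-7.3,0],[1,22.9,-7.2,-7.3,0],[1,27.6,-8.6,-7.3,0],[1,32.3,-10.1,-7.3,0],[1,37,-11.5,-7.3,0],[1,41.7,-13,-7.3,0]]]'; python3 go.py pl 100
```

```text
time: 13.15
tool_pos: [499.2, 263.7, 120.0]
tcp_rot: [3.141, -0.0, 1.499]
contact_force: [1.0, 0.2, -0.4]
grip_width: 91.9
finger_force: 0.0
t 13.15 pos [499.2 263.7 120. ] rot [ 3.141 -0.     1.499] shift cm [ 7.26 -2.21  2.  ] turn 0.0
```

```bash
python3 -m crank '[[[1,4,-1.3,0,0],[1,6.5,-2.1,0,0],[1,7.45,-2.35,0,0],[1,7.45,-2.35,2,0],[1,7.45,-2.35,4,0],[1,7.45,-2.35,6,0],[1,7.45,-2.35,8,0],[1,7.45,-2.35,8,0],[1,7.45,-2.35,8,0],[1,7.45,-2.35,8,0]]]'; python3 go.py pl 26
```

```text
time: 14.15
tool_pos: [482.6, 337.8, 40.9]
tcp_rot: [3.14, -0.001, 1.498]
contact_force: [0.7, 0.9, -0.1]
grip_width: 91.7
finger_force: 0.0
t 14.15 pos [482.6 337.8  40.9] rot [ 3.140e+00 -1.000e-03  1.498e+00] shift cm [-0.01 -0.02  1.49] turn 0.0
```

```bash
python3 -m crank '[[[0.6,0,0,1,0],[0.6,0,0,1.55,0],[0.6,0,0,1.55,0],[0,0,0,1.55,0],[0,0,0,1.55,0],[0,0,0,1.55,0],[0,0,0,1.55,0],[0,0,0,1.55,0],[0,0,0,1.55,0],[0,0,0,1.55,0]]]'; python3 go.py pl 26
```

```text
time: 15.15
tool_pos: [481.9, 337.8, 24.3]
tcp_rot: [3.141, -0.0, 1.499]
contact_force: [-0.1, -0.1, 1.0]
grip_width: 32.9
finger_force: 29.9
t 15.15 pos [481.9 337.8  24.3] rot [ 3.141 -0.     1.499] shift cm [-0.01  0.05 -0.17] turn 0.0
```

```bash
python3 -m crank '[[[0,0,0,0,0],[0,0,0,0,0],[0,0,0,0,0],[0,0,0,-1,0],[0,0,0,-3,0],[0,0,0,-6,0],[0,0,0,-9,0],[0,0,0,-11,0],[0,0,0,-11,0],[0,0,0,-11,0]]]'; python3 go.py p2 120
```

```text
time: 16.15
tool_pos: [481.0, 337.4, 133.5]
tcp_rot: [-3.14, 0.001, 1.499]
contact_force: [0.5, 0.3, -4.6]
grip_width: 32.9
finger_force: 29.7
t 16.15 pos [481.  337.4 133.5] rot [-3.140e+00  1.000e-03  1.499e+00] shift cm [-40.1   15.48   1.35] turn 0.0
```

```bash
python3 -m crank '[[[0,-2.5,1,0,0],[0,-7,2.7,0,0],[0,-11.5,4.4,0,0],[0,-16,6.2,0,0],[0,-20.5,7.9,0,0],[0,-25,9.6,0,0],[0,-29.5,11.3,0,0],[0,-34,13.1,0,0],[0,-38,14.6,0,0],[0,-40.15,15.4,0,0]]]'; python3 go.py p2 39
```

```text
time: 17.15
tool_pos: [605.8, -77.4, 131.7]
tcp_rot: [-3.138, 0.0, 1.496]
contact_force: [0.5, -0.1, -4.9]
grip_width: 32.8
finger_force: 29.7
t 17.15 pos [605.8 -77.4 131.7] rot [-3.138  0.     1.496] shift cm [0.38 0.05 9.27] turn -0.1
```

```bash
python3 -m crank '[[[0,0,0,0,0],[0,0,0,0,0],[0,0,0,2,0],[0,0,0,4,0],[0,0,0,6,0],[0,0,0,8,0],[0,0,0,8.7,0],[0,0,0,8.7,0],[0,0,0,8.7,0],[0,0,0,8.7,0]]]'; python3 go.py p2 39
```

```text
time: 18.15
tool_pos: [607.1, -73.7, 48.4]
tcp_rot: [3.14, 0.0, 1.499]
contact_force: [0.2, -0.0, -4.3]
grip_width: 33.1
finger_force: 29.7
t 18.15 pos [607.1 -73.7  48.4] rot [3.14  0.    1.499] shift cm [-0.01 -0.05  0.94] turn 0.1
```

```bash
python3 -m crank '[[[0,0,-0.05,0.4,0],[0,0,-0.05,0.8,0],[0,0,-0.05,0.95,0],[0,0,-0.05,0.95,0],[0,0,-0.05,0.95,0],[0,0,-0.05,0.95,0],[0,0,-0.05,0.95,0],[0,0,-0.05,0.95,0],[0,0,-0.05,0.95,0],[0,0,-0.05,0.95,0]]]'; python3 go.py p2 38.5
```

```text
time: 19.15
tool_pos: [605.8, -73.8, 38.3]
tcp_rot: [3.142, 0.0, 1.499]
contact_force: [-4.1, -0.0, 4.9]
grip_width: 33.0
finger_force: 30.1
t 19.15 pos [605.8 -73.8  38.3] rot [3.142 0.    1.499] shift cm [ 0.02  0.08 -0.02] turn 0.0
```

```bash
python3 -m crank '[[[1,0,0,0,0],[1,0,0,0,0],[1,0,0,0,0],[1,0,0,0,0],[1,0,0,0,0],[1,0,0,0,0],[1,0,0,-1,0],[1,0,0,-4,0],[1,0,0,-7,0],[1,0,0,-7,0]]]'; python3 go.py co 110
```

```text
time: 20.15
tool_pos: [608.7, -74.4, 113.0]
tcp_rot: [3.133, 0.002, 1.499]
contact_force: [0.7, 0.1, 0.4]
grip_width: 91.8
finger_force: 0.0
t 20.15 pos [608.7 -74.4 113. ] rot [3.133e+00 2.000e-03 1.499e+00] shift cm [ 14.44 -18.26   0.3 ] turn 0.0
```

```bash
python3 -m crank '[[[1,2,-3,0,0],[1,4.5,-6,0,0],[1,7,-9.2,0,0],[1,9.5,-12.4,0,0],[1,12,-15.5,0,0],[1,13.6,-17.4,0,0],[0.7,14.4,-18.1,1,0],[0.6,14.4,-18.1,3,0],[0.6,14.4,-18.1,5,0],[0.6,14.4,-18.1,5,0]]]'; python3 go.py co 44
```

```text
time: 21.15
tool_pos: [434.0, 83.0, 56.1]
tcp_rot: [-3.137, 0.0, 1.499]
contact_force: [-0.7, 0.6, -0.7]
grip_width: 64.6
finger_force: 0.0
t 21.15 pos [434.   83.   56.1] rot [-3.137  0.     1.499] shift cm [0.   0.29 1.21] turn 0.1
```

```bash
python3 -m crank '[[[0.6,0,0,0,0],[0.6,0,0,0.4,0],[0.6,0,0,1,0],[0.6,0,0,1.3,0],[0.6,0,0,1.3,0],[0.6,0,0,1.3,0],[0.6,0,0,1.3,0],[0.6,0,0,1.3,0],[0.6,0,0,1.3,0],[0.6,0,0,1.3,0]]]'; python3 go.py co 44
python3 - <<'E'
from h import *
p,d=bot.capture("top"); np.savez("top2.npz",p=p,d=d); p,d=bot.capture("scene"); cv2.imwrite("pics/scene2.png",cv2.resize(p[130:300,220:420],None,fx=3,fy=3,interpolation=cv2.INTER_CUBIC)[:,:,::-1])
E
```

```text
time: 22.15
tool_pos: [435.7, 82.9, 44.7]
tcp_rot: [3.141, 0.0, 1.499]
contact_force: [-0.5, 0.2, -0.0]
grip_width: 55.1
finger_force: 0.0
t 22.15 pos [435.7  82.9  44.7] rot [3.141 0.    1.499] shift cm [-0.    0.12  0.07] turn 0.0
```

View pics/scene2.png

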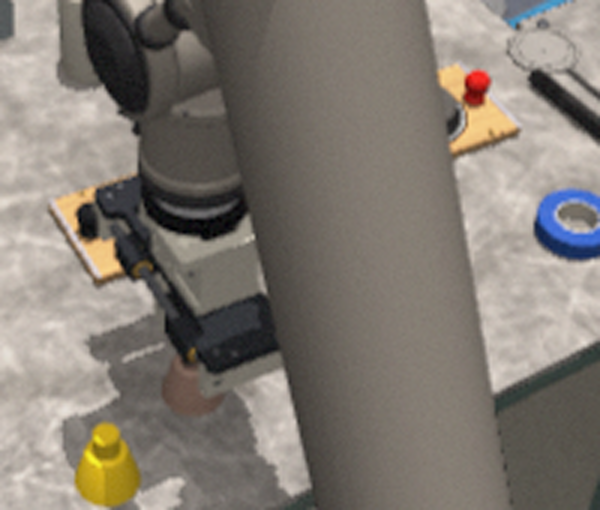

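The gripper stands over the brown cone at crop (195,385); the yellow look-alike at (107,465) is clear. Closing on the stem.

```bash
python3 -m crank '[[[0.6,0,0.12,0,0],[0,0,0.12,0.05,0],[0,0,0.12,0.05,0],[0,0,0.12,0.05,0],[0,0,0.12,0.05,0],[0,0,0.12,0.05,0],[0,0,0.12,0.05,0],[0,0,0.12,0.05,0],[0,0,0.12,0.05,0],[0,0,0.12,0.05,0]]]'; python3 go.py co 44
```

```text
time: 23.25
tool_pos: [436.8, 82.8, 44.2]
tcp_rot: [-3.141, 0.0, 1.499]
contact_force: [-0.9, -0.2, 0.6]
grip_width: 18.7
finger_force: 30.0
t 23.25 pos [436.8  82.8  44.2] rot [-3.141  0.     1.499] shift cm [0.   0.01 0.02] turn 0.0
```

```bash
python3 -m crank '[[[0,0,0,0,0],[0,0,0,-0.5,0],[0,0,0,-1.5,0],[0,0,0,-3,0],[0,0,0,-5,0],[0,0,0,-7,0],[0,0,0,-9,0],[0,0,0,-9,0],[0,0,0,-9,0],[0,0,0,-9,0]]]'; python3 go.py p1 130
python3 - <<'E'
from h import *
p,d=bot.capture("scene"); cv2.imwrite("pics/scene3.png",cv2.resize(p[130:300,220:420],None,fx=3,fy=3,interpolation=cv2.INTER_CUBIC)[:,:,::-1])
E
```

```text
time: 24.25
tool_pos: [436.2, 82.8, 133.4]
tcp_rot: [-3.14, 0.0, 1.499]
contact_force: [0.3, -0.2, -2.5]
grip_width: 18.8
finger_force: 30.0
t 24.25 pos [436.2  82.8 133.4] rot [-3.14   0.     1.499] shift cm [-5.38 18.12  0.34] turn 0.0
```

View pics/scene3.png

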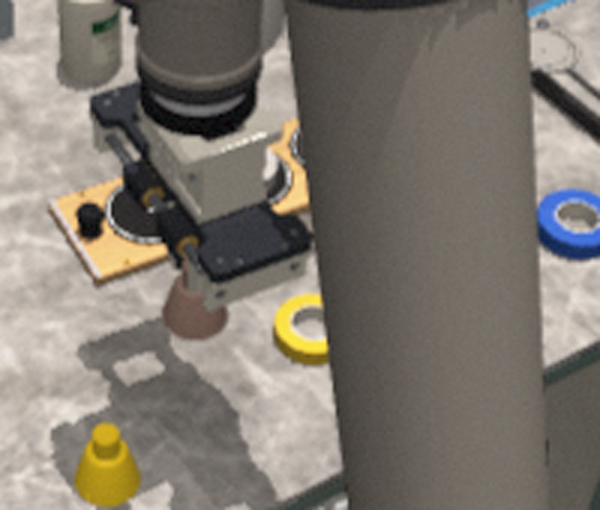

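The cone hangs upright at crop (195,305).

```bash
python3 -m crank '[[[0,-0.6,2,0,0],[0,-1.5,5,0,0],[0,-2.4,8,0,0],[0,-3.3,11,0,0],[0,-4.2,14,0,0],[0,-5,16.6,0,0],[0,-5.35,18.1,0,0],[0,-5.35,18.1,0,0],[0,-5.35,18.1,2,0],[0,-5.35,18.1,4,0]]]'; python3 go.py p1 58.5
```

```text
time: 25.3
tool_pos: [612.6, 16.8, 93.2]
tcp_rot: [-3.141, -0.0, 1.499]
contact_force: [-0.4, -0.5, -2.8]
grip_width: 18.4
finger_force: 30.0
t 25.3 pos [612.6  16.8  93.2] rot [-3.141 -0.     1.499] shift cm [-0.06  0.05  3.47] turn 0.1
```

```bash
python3 -m crank '[[[0,0,0,1,0],[0,0,0,2,0],[0,0,0,2.8,0],[0,0,0,2.8,0],[0,0,0,2.8,0],[0,0,0,2.8,0],[0,0,0,2.8,0],[0,0,0,2.8,0],[0,0,0,2.8,0],[0,0,0,2.8,0]]]'; python3 go.py p1 58.5
```

```text
time: 26.3
tool_pos: [613.6, 16.4, 66.3]
tcp_rot: [3.141, 0.0, 1.499]
contact_force: [-0.3, -0.6, -1.4]
grip_width: 18.5
finger_force: 30.0
t 26.3 pos [613.6  16.4  66.3] rot [3.141 0.    1.499] shift cm [-0.03 -0.05  0.78] turn 0.0
```

```bash
python3 -m crank '[[[0,0,-0.04,0.4,0],[0,0,-0.04,0.7,0],[0,0,-0.04,0.78,0],[0,0,-0.04,0.78,0],[0,0,-0.04,0.78,0],[0,0,-0.04,0.78,0],[0,0,-0.04,0.78,0],[0,0,-0.04,0.78,0],[0,0,-0.04,0.78,0],[0,0,-0.04,0.78,0]]]'; python3 go.py p1 58.5
```

```text
time: 27.3
tool_pos: [613.2, 16.4, 58.4]
tcp_rot: [3.142, 0.0, 1.499]
contact_force: [-0.5, 1.1, -1.7]
grip_width: 18.3
finger_force: 30.0
t 27.3 pos [613.2  16.4  58.4] rot [3.142 0.    1.499] shift cm [-0.03 -0.01 -0.01] turn 0.0
```

```bash
python3 -m crank '[[[0.2,0,0,0,0],[0.3,0,0,0,0],[0.6,0,0,0,0],[0.6,0,0,0,0],[0.6,0,0,0,0],[0.6,0,0,-1,0],[0.6,0,0,-3,0],[0.6,0,0,-6,0],[0.6,0,0,-9,0],[0.6,0,0,-9,0]]]'; python3 go.py rb 170
```

```text
time: 28.3
tool_pos: [615.8, 16.3, 154.0]
tcp_rot: [3.132, 0.0, 1.499]
contact_force: [-0.1, 0.3, 0.7]
grip_width: 55.2
finger_force: 0.0
t 28.3 pos [615.8  16.3 154. ] rot [3.132 0.    1.499] shift cm [-18.6  -15.02  -1.6 ] turn 0.1
```

```bash
python3 -m crank '[[[0.6,0,-2,-2,0],[0.6,3,-5,-2,0],[0.6,7,-8,-2,0],[0.6,11,-11,-2,0],[0.6,15,-14,-2,0],[0.6,19,-16,-2,0],[0.6,23,-16,-2,0],[0.6,25,-16,-2,0],[0.6,25,-16,-2,0],[0.6,25,-16,-2,0]]]'
python3 - <<'E'
from h import *
p,d=bot.capture("top"); C=cloud("top",d)
cv2.imwrite("pics/top4.png",cv2.resize(p[130:260,240:440],None,fx=4,fy=4,interpolation=cv2.INTER_CUBIC)[:,:,::-1])
for n,xy,lo,hi in [("cone",(613.1,16.1),60,85),("plug",(606.6,-73.7),54,75),("ra",(600,-163.6),28,45),("rb",(593.4,-253.4),23,40)]:
    S=C.reshape(-1,3); S=S[(np.hypot(*(S[:,:2]-xy).T)<44)&(S[:,2]>lo)&(S[:,2]<hi)]
    c,r=cv2.minEnclosingCircle(S[:,:2].astype(np.float32)); print(n,len(S),np.round(c,1),round(r,1),np.round(S[:,2].mean(),1),"off",(np.array(c)-xy).round(1),"mean off",(S[:,:2].mean(0)-xy).round(1))
E
```

```text
time: 29.3
tool_pos: [471.2, 277.0, 168.1]
tcp_rot: [-3.141, 0.001, 1.5]
contact_force: [0.1, -1.0, -0.5]
grip_width: 54.9
finger_force: 0.0
cone 57 [613.1  16.5] 10.2 69.3 off [-0.   0.4] mean off [-0.6  1. ]
plug 146 [605.6 -72.1] 16.4 61.4 off [-1.   1.6] mean off [-1.6  2. ]
ra 393 [ 599.9 -162.1] 34.3 35.0 off [-0.1  1.5] mean off [-0.7  2.2]
rb 391 [ 594.1 -252.8] 30.8 29.1 off [0.7 0.6] mean off [-0.3  1.5]
```

View pics/top4.png

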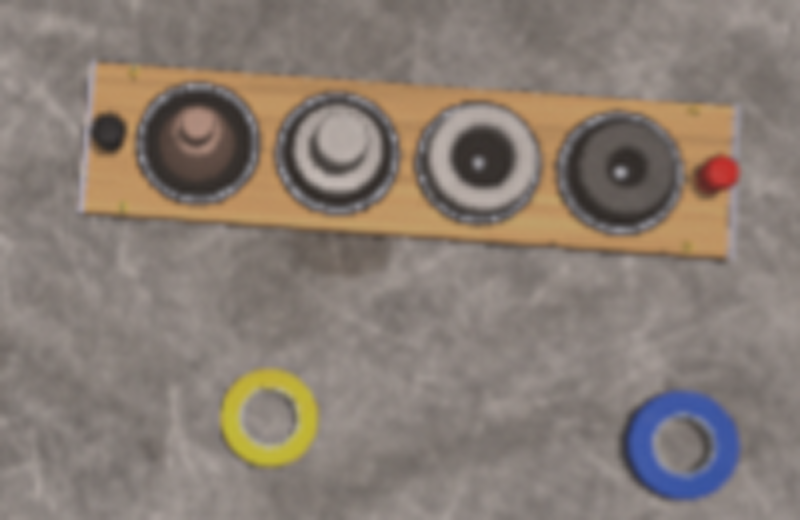

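From the black post at crop (108,132) to the red post at (718,173), the row reads cone, plug, light ring, dark ring. All stand upright and within about 2 mm of their pad centres, and the tapes are untouched.

```bash
python3 -c "
from plant import bot
print(bot.close_job())"
```

```text
the job is handed in; nothing more can be done
None
```

The four tools stand upright on the board in height order, from ring B by the red post through ring A and the plug to the cone punch by the black post, each measured within about 2 mm of its pad centre; the job was handed in at about 29 s, with no verdict returned.

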